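Square up a panel in the cam-clamp jig

ROBOT

A 6-joint arm with a two-finger parallel gripper is mounted at the origin on the work surface. World frame = base frame: x ahead of the robot, y to its left, z up, the work surface at z = 0. Lengths are in m, angles in rad, forces in N, time in s.
With the tool pointing down it reaches from about 0.3 to 0.825 m from the base axis. Payload 5.4 kg.
Tool frame: the origin (TCP) lies on the centre line of the jaws, within the pads' length; the fingertips stand 25 mm ahead of it and the grasp point (between the pads) lies 6 mm ahead of it (ctrl.tip_extent is the distance from the TCP to the fingertips, in m); z points along the fingers, x is the direction in which the jaws open and shut, and the axes are right-handed (so a half turn about z gives the same grasp; the last joint's range is limited). The gripper opens to 92 mm and grips with 3 to 60 N. Pads are 20 mm wide; open, the fingers measure 128 mm over their backs; the gripper's body (75 mm by 189 mm) begins 69 mm behind the grasp point.
Start: joints at [0.913, 0.158, 1.597, -0, 1.386, -0.21], TCP at [0.249, 0.518, 0.24] pointing down, gripper open.
Joint ranges: [-2.91, 2.91], [-0.94, 2.29], [0.18, 2.7], [-1.29, 4.43], [0.17, 2.64], [-3, 3]. Speed limits (rad/s): [2.57, 2.57, 3.14, 3.14, 3.14, 3.14].

INTERFACE

Orientations are given as a unit quaternion [w, x, y, z].
In Python, from station import observe, viewer, ctrl gives the robot as it stands. The module is installed in compiled form; this text tells all that it offers.
- The arm moves only by the tool servo_tool, never from a script. Its argument "targets" is a list of rows, each an object of numbers: "dx", "dy", "dz": the shift along the tool's x, y, z in cm; "rx", "ry", "rz": the turn, a rotation vector about the tool's x, y, z in degrees; "hand": the opening, from 0 (shut) to 1 (fully open). In form: [{"dx": .., "dy": .., "dz": .., "rx": .., "ry": .., "rz": .., "hand": ..}, ...]. A call has 1 to 8 rows; each row is the pose to reach, as a shift and turn from the pose commanded when the call began, along the tool's axes at that moment; what a row does not reach only later rows make up. A row lasts 1/8 s, in which the tool goes at most 62.5 mm and 10.7 degrees, less where a joint would pass 70% of its speed; a pose out of reach is approached as far as the arm can. A call with a gripper value outside its range is refused whole. The fingers move at their own pace and stop on an object; "force" is the grip in N (left out, the last holds). Time passes only in rows, so rows that repeat a pose let the fingers close. It gives the time, the measured TCP pose, the force and the opening at its end, in the units of the state.
- observe(): the state, without advancing time (a new reading comes with each control period).
- viewer.read_camera(name): name is "side" or "top" or "wrist"; returns a dict with "img" (480x640x3 uint8, red, green, blue), "K" (3x3 intrinsics, pixels), "rvec" (rotation vector, rad) and "tvec" (3), from world to camera coordinates, as OpenCV has them; the wrist camera has in their place "hand_eye" (4x4, takes a point from camera to tool coordinates, whose origin is the TCP and whose axes are the tool frame's). Camera axes: x right, y down, z forward; pixel columns grow to the right and rows downward; lengths in m; the calibration is good to about 2 mm. A picture is of the moment at which its call begins: read the wrist's pose just before it. There is no depth.
- ctrl.job_done(): hands the job in, once; it reports no verdict.
Trained networks look in a picture, given as the dict that the camera call returned (one of the last four; its "shot" number tells which), for a name from the list of things; names that differ only in an ending like _2 or _b are one class to them, and where a whole thing is asked for, a point or a joint stands for the part that bears it (a point fixed in the world has none). Each returns a list of dicts, best first, with "conf" (0 to 1); they miss things now and then, are a little off and sometimes report something else, mostly with a low value. They report only what shows in the picture. A call takes as long as a camera call. They do not tell look-alikes from the thing itself.
- viewer.look_for(picture, target): "centre" ([column, row] as shares, 0 to 1, of the picture: columns of its width, rows of its height, amid what is visible of it).
- viewer.cut_out(picture, target): "region" (480x640 bool, what is visible of it) and "centre" ([column, row] as shares, 0 to 1, of the picture: columns of its width, rows of its height, amid what is visible of it).
The state is a dict: "clock": time; "joint_pos": joint angles; "qvel": joint speeds; "joint_efforts": joint torques, N m; "ee_pos": TCP position; "tool_rot": TCP orientation; "contact_force": force on the tool from outside, world axes, zero at the start; "ft_torque": the same for the moment, N m; "finger_gap": finger opening in m.
Only numpy, scipy, OpenCV 4.12 (cv2) and the standard library are available. Lean on these libraries where they do the work, as an engineer would, in place of code of your own. Each camera call takes 0.05 s, during which the arm holds its last target. There are 200 camera calls.

TASK

Without picking anything up, push the wooden panel along the jig board into the corner until it sits squarely home against both fences, then push the cam lever round until the cam grips the panel firmly, and leave it clamped there. Leave the other things on the bench where they are.

Things in the scene. Friction and masses are not known exactly. Their poses are not given: they have to be found in the camera images.
- jig: Fixed squaring jig on the bench: white laminated board 280 x 350 x 12 mm (top at z = 12 mm) carrying two wooden fences at right angles and a cam clamp. Origin: the inside corner where the two fence faces meet, at bench-top height. In its axes the board spans x -240 to +40, y -310 to +40 mm. The panel clears the open cam, by 8 to 12 mm, only while it lies against the back fence.
- back_fence (a point): Middle of the back fence's working face, at its top edge, 32 mm above the bench. The back fence is 26 mm wide, stands 20 mm above the board, faces jig -x (the robot) at jig x = 0 and runs along y from -290 to -10 mm.
- end_fence (a point): Middle of the end fence's working face, at its top edge, 32 mm above the bench. The end fence is 26 mm wide, stands 20 mm above the board, faces jig -y at jig y = 0 and runs along x from -114 to -9 mm.
- panel: Loose painting panel flat on the jig board, 100 (its x) x 130 (its y) x 30 mm high, 0.15 to 0.31 kg, plywood on a pine frame, white oval on its face. Origin: centre of its underside. Starts towards the board's -y end, 15 to 45 mm short of the back fence, skewed up to 0.2 rad. Home: long edge on the back fence, short edge on the end fence, origin at jig x -50, y -65 mm, axes along the jig's.
- lever (a joint): Angle of the cam lever, rad, 0 to 1.9, growing anticlockwise from above. It points along jig angle 2.967 + value (from jig +x towards +y): at 0 back to the robot, when tight nearly along the panel's edge (-y). Starts open, 0 to 0.4. With the panel home the cam meets it near 1.4 and soon stiffens. Stays where left; friction 0.15 Nm (2 N at 85 mm).
- lever_pivot (a point): Axis of the cam lever, 24 mm above the bench (12 mm above the board), at jig x -127.5, y -40 mm.
- lever_tip (a point): On the lever's top face near its rounded end, 109 mm from the pivot axis, 31 mm above the bench. The lever is a straight hardwood bar 18 mm wide (22 mm at the round end) and 16 mm deep (15 to 31 mm above the bench), reaching 120 mm from the pivot.
- cam: The lever with its cam, one hardwood piece. The cam is an eccentric disc at the lever's root, 44 mm diameter, 20 mm high, its centre 9 mm off the pivot; turns with the lever and bears on the panel edge that faces jig -x. Origin on the pivot axis at the board's top.
- tape: Bystander: roll of paper tape lying flat, 100 mm diameter, 25 mm high, on the bench left of the jig. Origin under its centre.
- cork: Bystander: cork sanding block 110 x 60 x 30 mm on the bench just right of the jig. Origin under its centre.
- jar: Bystander: small white jar with black lid, 56 mm diameter, 60 mm high, beyond the back fence. Origin under its centre.
- glue: Bystander: white glue bottle, 54 mm diameter, 150 mm high, left or right of the jig. Origin under its centre.
- brush_tin: Bystander: tin 72 mm diameter, 100 mm high with upright brushes to 210 mm, on the other side from the glue bottle. Origin under its centre.
- brush: Bystander: flat brush about 200 mm long lying on the bench at the front left of the jig. Origin about its middle, its length along its x.
- scissors: Bystander: scissors 175 mm long lying on the bench right of the jig. Origin at their rivet, on the bench.
There are look-alikes about, which are no part of the job. Leave any pink look-alike of the panel alone.

How it is judged:
At the end, for the whole second after the job is handed in: The panel rests home in the jig's corner (within 2.5 mm of both fences, square within 0.02 rad), at rest, and the cam, its lever beyond 1.3 rad, presses on it with more than 2 N (x of panel in the frame of jig between -0.0525 and -0.0465 m and y of panel in the frame of jig between -0.0675 and -0.0615 m and angle between the x axis of panel and the x axis of jig, either way round below 0.02 rad and contact force between cam and panel above 2 N and value of joint lever above 1.3 rad and linear speed of panel below 0.01 m/s); the robot touches nothing.
It fails at once if the panel is lifted (more than 8 mm) or tipped (more than 0.12 rad) (height (world z) of panel above 0.02 m or angle between panel's own z axis and vertical above 0.12 rad).
It fails at once if the lever is swung home before the panel is in the corner (value of joint lever above 1 rad and (x of panel in the frame of jig below -0.056 m or y of panel in the frame of jig below -0.073 m)).
It fails at once if another thing on the bench is shifted more than 20 mm or tipped (distance of any of tape, cork, jar, glue, brush_tin, brush, scissors from where it was at the start of the episode above 0.02 m or angle between any of glue, brush_tin, jar's own z axis and vertical above 0.3 rad).
It also fails if it takes over 67 s, if anything falls off the work surface, if the arm or the gripper's body presses on something with over 40 N, if the wrist force passes 120 N, or if a joint passes its speed limit or range.

## Working session

There is one attempt and no reset: what is moved stays moved. The work goes in short steps, Python scripts to look and compute and a tool call to move; the robot and the scene stay as the last step left them, time stands still between calls to the robot, and variables do not carry over. Pictures are saved under pics/ and viewed, about 8 in all and at most 12, crops included, and the job is handed in when it is done.

Besides the shell and the picture viewer there is one more tool, called after "Call:" in YAML: its name, and indented under it one key for each argument. servo_tool: Moves the arm, as the interface text tells. Its arguments: {"type":"object","properties":{"targets":{"type":"array"},"force":{"type":"number"}},"required":["targets"]}

```bash
mkdir -p pics; cat > h.py <<'E'
import numpy as np, cv2
from station import observe, viewer, ctrl
def cam(n):
    p=viewer.read_camera(n); return p
def save(p,f): cv2.imwrite('pics/'+f,cv2.cvtColor(p['img'],cv2.COLOR_RGB2BGR))
def ray(p,uv):
    R=cv2.Rodrigues(np.array(p['rvec'],float))[0]; t=np.array(p['tvec'],float).ravel()
    d=R.T@np.linalg.inv(p['K'])@np.array([uv[0],uv[1],1.]); return -R.T@t,d
def at(p,uv,z):
    o,d=ray(p,uv); return (o+d*(z-o[2])/d[2])
def proj(p,X):
    return cv2.projectPoints(np.array(X,float).reshape(-1,3),np.array(p['rvec'],float),np.array(p['tvec'],float),np.array(p['K'],float),None)[0][:,0]
E
python3 - <<'E'
from h import *
s=observe();print({k:np.round(v,3).tolist() for k,v in s.items()})
for n in('top','side'):
    p=cam(n);save(p,n+'0.png')
    o,d=ray(p,(320,240));print(n,o,d)
    for t in('panel','jig','lever','cam','tape','cork','jar','glue','brush_tin','brush','scissors'):
        print(t,[(np.round(np.array(r['centre'])*[640,480]).tolist(),round(r['conf'],2),np.round(at(p,np.array(r['centre'])*[640,480],0.02)[:2],3).tolist()) for r in viewer.look_for(p,t)[:3]])
E
```

```text
{'clock': 0.0, 'joint_pos': [0.913, 0.159, 1.598, -0.0, 1.386, -0.21], 'qvel': [0.0, -0.001, 0.001, 0.0, -0.001, -0.001], 'joint_efforts': [-0.002, -38.557, -32.21, 0.07, 0.038, -0.0], 'ee_pos': [0.249, 0.518, 0.239], 'tool_rot': [0.0, 0.846, 0.532, -0.001], 'contact_force': [-0.439, -0.77, -0.293], 'ft_torque': [-0.015, 0.024, -0.026], 'finger_gap': 0.092}
top [ 0.4705598  -0.00243437  1.30695408] [ 0.05887002  0.00729325 -0.99826491]
panel [([327.0, 225.0], 0.98, [0.583, -0.01]), ([454.0, 156.0], 0.83, [0.755, -0.32]), ([497.0, 315.0], 0.73, [0.369, -0.421])]
jig [([204.0, 282.0], 0.61, [0.443, 0.285]), ([294.0, 247.0], 0.6, [0.528, 0.071])]
lever [([265.0, 261.0], 0.64, [0.494, 0.141])]
cam [([263.0, 261.0], 0.83, [0.495, 0.144]), ([297.0, 249.0], 0.27, [0.525, 0.062])]
tape [([191.0, 212.0], 0.65, [0.611, 0.323])]
cork [([403.0, 214.0], 0.76, [0.611, -0.196])]
jar [([278.0, 169.0], 0.7, [0.719, 0.111]), ([399.0, 304.0], 0.63, [0.393, -0.186])]
glue [([152.0, 259.0], 0.91, [0.497, 0.415])]
brush_tin [([457.0, 257.0], 0.76, [0.509, -0.324]), ([203.0, 282.0], 0.59, [0.441, 0.289]), 
[... 151 characters left out ...]
507 -0.83682552  0.87652917] [ 0.46964491  0.63959937 -0.60895084]
panel [([454.0, 298.0], 0.85, [0.754, -0.324]), ([323.0, 255.0], 0.57, [0.592, 0.004])]
jig [([295.0, 266.0], 0.91, [0.501, 0.01])]
lever [([264.0, 246.0], 0.75, [0.477, 0.132])]
cam [([267.0, 242.0], 0.86, [0.494, 0.145]), ([340.0, 219.0], 0.56, [0.737, 0.114])]
tape [([274.0, 214.0], 0.94, [0.587, 0.251])]
cork [([376.0, 292.0], 0.59, [0.611, -0.195])]
jar [([339.0, 220.0], 0.66, [0.729, 0.109]), ([222.0, 194.0], 0.52, [0.509, 0.455])]
glue [([222.0, 192.0], 0.63, [0.516, 0.468])]
brush_tin [([377.0, 324.0], 0.8, [0.54, -0.279])]
brush [([232.0, 227.0], 0.79, [0.448, 0.27])]
scissors [([308.0, 334.0], 0.96, [0.391, -0.21])]
```

```bash
python3 - <<'E'
import cv2
a=cv2.imread('pics/top0.png')[150:320,180:440]
cv2.imwrite('pics/top0c.png',cv2.resize(a,None,fx=3,fy=3,interpolation=cv2.INTER_CUBIC))
E
```

```text
(no output)
```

View pics/top0c.png

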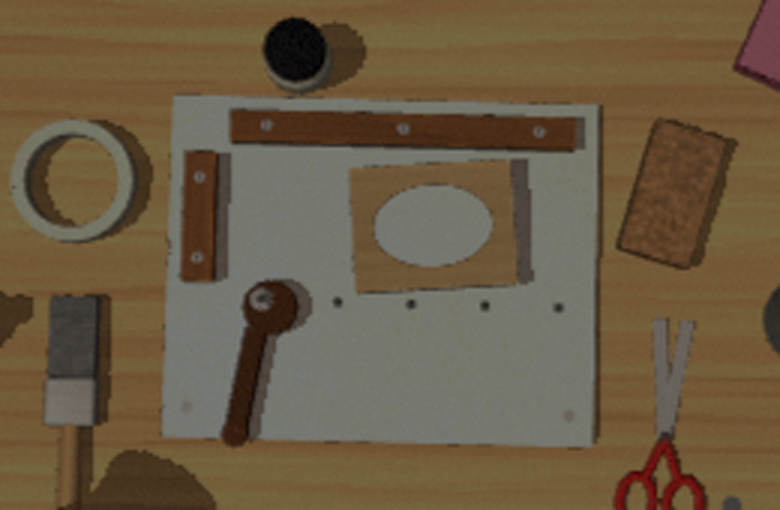

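View pics/side0.png

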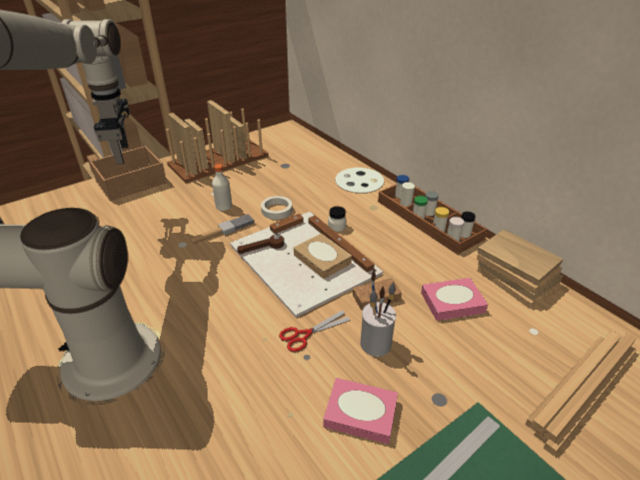

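The top crop shows the jig nearly aligned with the world. The back fence is at the top (crop rows 110–150) and the end fence at the left (columns 181–217). The panel's corners are at (349,168), (512,159), (519,283) and (357,293). The lever pivots near (263,298) with its tip at (235,440). The side view shows pink look-alikes well clear of the jig. Next I'll fit the poses.

```bash
cat > fit.py <<'E'
from h import *
from scipy.optimize import least_squares
def T(q,P):
    c,s=np.cos(q[2]),np.sin(q[2]); P=np.array(P,float)
    o=P.copy(); o[:,0]=q[0]+c*P[:,0]-s*P[:,1]; o[:,1]=q[1]+s*P[:,0]+c*P[:,1]; return o
def fit(p,M,px,q0):
    px=np.array(px,float)
    r=least_squares(lambda q:(proj(p,T(q,M))-px).ravel(),q0,loss='soft_l1'); return r.x,np.abs(r.fun).reshape(-1,2)
def injig(j,X):
    d=np.array(X)[:2]-j[:2]; c,s=np.cos(j[2]),np.sin(j[2]); return np.array([c*d[0]+s*d[1],-s*d[0]+c*d[1]])
J=[[.04,.04,.012],[.04,-.31,.012],[-.24,-.31,.012],[-.24,.04,.012],
[.026,-.01,.032],[.026,-.29,.032],[0,-.29,.032],[0,-.01,.032],
[-.009,.026,.032],[-.009,0,.032],[-.114,0,.032],[-.114,.026,.032]]
P=[[.05,.065,.042],[.05,-.065,.042],[-.05,-.065,.042],[-.05,.065,.042]]
E
python3 - <<'E'
from fit import *
p=cam('top')
f=lambda L:np.array(L)/3+[180-1/3,150-1/3]
j,r=fit(p,J,f([[174,97],[600,105],[594,445],[163,437],[232,110],[577,118],[575,151],[231,143],[185,151],[217,153],[213,281],[181,279]]),[.65,.15,0])
print(j,r.round(1).tolist())
b,r=fit(p,P,f([[349,168],[512,159],[519,283],[357,293]]),[.6,0,0]);print(b,r.round(1).tolist())
print('panel in jig',injig(j,b)*1000,b[2]-j[2])
l=[injig(j,at(p,f([x])[0],z)) for x,z in(((263,298),.032),((235,436),.031))]
print(l,at(p,f([(235,436)])[0],.031), 'lever',(np.arctan2(*(l[1]-[-.1275,-.04])[::-1])%(2*np.pi))-2.967)
np.save('jig.npy',j)
E
```

```text
[ 0.64915426  0.17196909 -0.0138759 ] [[0.1, 0.6], [0.0, 0.1], [0.1, 1.0], [0.3, 0.3], [0.3, 0.2], [0.2, 0.2], [0.7, 0.5], [0.3, 0.5], [0.0, 0.2], [0.1, 0.3], [0.0, 0.4], [0.1, 0.8]]
[ 0.58152811 -0.00340706  0.06829737] [[0.1, 0.1], [0.1, 0.1], [0.2, 0.1], [0.2, 0.0]]
panel in jig [ -65.18621078 -176.2976159 ] 0.08217326844040697
[array([-0.12571002, -0.04040238]), array([-0.236308  , -0.02125299])] [0.41257411 0.15399702 0.031     ] lever 0.003973426451791884
```

```bash
cat > go.py <<'E'
# usage: go.py x y z yaw_deg(of tool x in jig) ... in jig mm ; prints tool-frame shifts cm/deg for each target
import sys; from fit import *
from scipy.spatial.transform import Rotation as R
j=np.load('jig.npy'); s=observe(); w=s['tool_rot']; r=R.from_quat([w[1],w[2],w[3],w[0]]); p=np.array(s['ee_pos'])
ji=injig(j,p); M=r.as_matrix()
print('t',round(s['clock'],2),'jig mm',(ji*1000).round(1),'z',round(p[2]*1000,1),'yaw',round(np.degrees(np.arctan2(M[1,0],M[0,0])-j[2]),2),'tilt',(M[:2,2]).round(4),'F',np.round(s['contact_force'],1),'gap',round(s['finger_gap'],3))
a=list(map(float,sys.argv[1:]))
for k in range(0,len(a),4):
    x,y,z,yaw=a[k:k+4]
    t=T(j,[[x/1000,y/1000,z/1000]])[0]; th=np.radians(yaw)+j[2]
    X=[np.cos(th),np.sin(th),0]; D=np.array([X,[X[1],-X[0],0],[0,0,-1]]).T
    print(a[k:k+4],'d cm',(M.T@(t-p)*100).round(2),'rot',np.degrees((r.inv()*R.from_matrix(D)).as_rotvec()).round(2))
E
python3 go.py -150 -176 150 90 -150 -176 48 90
```

```text
t 1.25 jig mm [-405.   340.7] z 239.6 yaw 65.14 tilt [-0. -0.] F [ 0.3  0.1 -1.2] gap 0.092
[-150.0, -176.0, 150.0, 90.0] d cm [-36.16  44.86   8.96] rot [ -0.     0.   -24.86]
[-150.0, -176.0, 48.0, 90.0] d cm [-36.16  44.86  19.16] rot [ -0.     0.   -24.86]
```

Call:
servo_tool:
  targets:
    - {"dx": -4, "dy": 5, "dz": 0, "rz": -6, "hand": 0}
    - {"dx": -8, "dy": 10, "dz": 0, "rz": -12, "hand": 0}
    - {"dx": -12, "dy": 15, "dz": 0, "rz": -18, "hand": 0}
    - {"dx": -16, "dy": 20, "dz": 0, "rz": -24.86, "hand": 0}
    - {"dx": -20, "dy": 25, "dz": 0, "rz": -24.86, "hand": 0}
    - {"dx": -24, "dy": 30, "dz": 1, "rz": -24.86, "hand": 0}
    - {"dx": -28, "dy": 35, "dz": 3, "rz": -24.86, "hand": 0}
    - {"dx": -32, "dy": 40, "dz": 6, "rz": -24.86, "hand": 0}
  force: 20

```text
invalid input at $.targets[0]: expected keys dx, dy, dz, rx, ry, rz, hand
```

```bash
python3 go.py -150 -176 90 90 -150 -176 48 90
```

```text
t 1.25 jig mm [-405.   340.7] z 239.6 yaw 65.14 tilt [-0. -0.] F [ 0.3  0.1 -1.2] gap 0.092
[-150.0, -176.0, 90.0, 90.0] d cm [-36.16  44.86  14.96] rot [ -0.     0.   -24.86]
[-150.0, -176.0, 48.0, 90.0] d cm [-36.16  44.86  19.16] rot [ -0.     0.   -24.86]
```

Call:
servo_tool:
  targets:
    - {"dx": -4, "dy": 5, "dz": 0, "rx": 0, "ry": 0, "rz": -6, "hand": 0}
    - {"dx": -8, "dy": 10, "dz": 0, "rx": 0, "ry": 0, "rz": -12, "hand": 0}
    - {"dx": -12, "dy": 15, "dz": 0, "rx": 0, "ry": 0, "rz": -18, "hand": 0}
    - {"dx": -16, "dy": 20, "dz": 0, "rx": 0, "ry": 0, "rz": -24.86, "hand": 0}
    - {"dx": -20, "dy": 25, "dz": 0, "rx": 0, "ry": 0, "rz": -24.86, "hand": 0}
    - {"dx": -24, "dy": 30, "dz": 1, "rx": 0, "ry": 0, "rz": -24.86, "hand": 0}
    - {"dx": -28, "dy": 35, "dz": 3, "rx": 0, "ry": 0, "rz": -24.86, "hand": 0}
    - {"dx": -32, "dy": 40, "dz": 6, "rx": 0, "ry": 0, "rz": -24.86, "hand": 0}
  force: 20

```text
clock: 2.25
ee_pos: [0.4635, 0.0731, 0.1891]
tool_rot: [0.001, 0.712, 0.702, 0.001]
contact_force: [0.4, -0.2, 0.3]
finger_gap: 0.0137
```

```bash
python3 go.py -150 -176 90 90 -150 -176 48 90
```

```text
t 2.25 jig mm [-184.3 -101.5] z 189.1 yaw 89.97 tilt [ 0.0031 -0.0002] F [ 0.4 -0.2  0.3] gap 0.014
[-150.0, -176.0, 90.0, 90.0] d cm [-7.45  3.4   9.92] rot [ 0.18  0.01 -0.03]
[-150.0, -176.0, 48.0, 90.0] d cm [-7.45  3.39 14.12] rot [ 0.18  0.01 -0.03]
```

Call:
servo_tool:
  targets:
    - {"dx": -3, "dy": 2, "dz": 3, "rx": 0, "ry": 0, "rz": 0, "hand": 0}
    - {"dx": -5, "dy": 3, "dz": 6, "rx": 0, "ry": 0, "rz": 0, "hand": 0}
    - {"dx": -5.5, "dy": 3, "dz": 9, "rx": 0, "ry": 0, "rz": 0, "hand": 0}
    - {"dx": -5.5, "dy": 3, "dz": 9, "rx": 0, "ry": 0, "rz": 0, "hand": 0}

```text
clock: 2.75
ee_pos: [0.4893, 0.0198, 0.0965]
tool_rot: [-0.002, 0.712, 0.702, -0.001]
contact_force: [0.4, 0.2, 0.1]
finger_gap: 0.0001
```

```bash
python3 go.py -150 -176 48 90
```

```text
t 2.75 jig mm [-157.7 -154.4] z 96.5 yaw 89.94 tilt [-0.0053  0.0012] F [0.4 0.2 0.1] gap 0.0
[-150.0, -176.0, 48.0, 90.0] d cm [-2.16  0.8   4.84] rot [-0.31 -0.06 -0.06]
```

Call:
servo_tool:
  targets:
    - {"dx": -2.1, "dy": 0, "dz": 2.5, "rx": 0, "ry": 0, "rz": 0, "hand": 0}
    - {"dx": -2.1, "dy": 0, "dz": 4.6, "rx": 0, "ry": 0, "rz": 0, "hand": 0}
    - {"dx": -2.1, "dy": 0, "dz": 4.6, "rx": 0, "ry": 0, "rz": 0, "hand": 0}
    - {"dx": -2.1, "dy": 0, "dz": 4.6, "rx": 0, "ry": 0, "rz": 0, "hand": 0}

```text
clock: 3.25
ee_pos: [0.4922, -0.0011, 0.0542]
tool_rot: [0.001, 0.712, 0.702, 0.001]
contact_force: [-0.5, -0.0, -0.1]
finger_gap: 0.0004
```

```bash
python3 go.py -112 -176 48 90; python3 - <<'E'
from h import *
p=cam('wrist');save(p,'w1.png');print(p['hand_eye'].round(3),p['K'])
E
```

```text
t 3.25 jig mm [-154.6 -175.2] z 54.2 yaw 90.04 tilt [ 0.0024 -0.0006] F [-0.5 -0.  -0.1] gap 0.0
[-112.0, -176.0, 48.0, 90.0] d cm [-0.08  4.26  0.63] rot [0.14 0.03 0.04]
[[ 1.     0.001 -0.    -0.   ]
 [-0.001  0.961  0.276 -0.077]
 [ 0.    -0.276  0.961 -0.145]
 [ 0.     0.     0.     1.   ]] [[393.95394296   0.         321.70064997]
 [  0.         393.95394296 241.77747635]
 [  0.           0.           1.        ]]
```

View pics/w1.png

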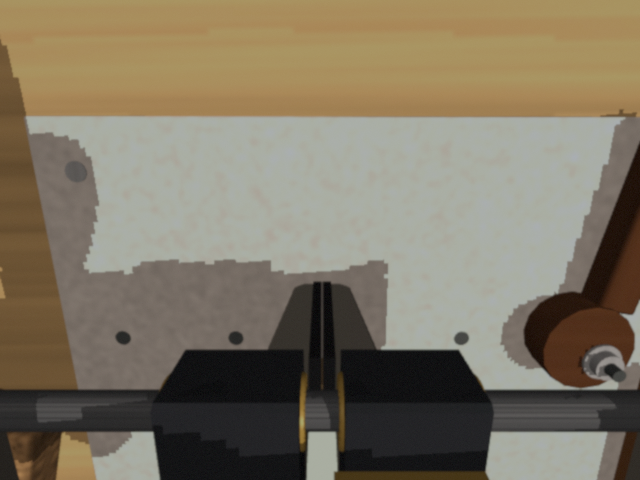

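The wrist view looks back over the board towards the robot. The closed fingers are at (320,330), above the board and clear of the cam at (590,345). Next I push the panel onto the back fence.

Call:
servo_tool:
  targets:
    - {"dx": 0, "dy": 1, "dz": 0.5, "rx": 0, "ry": 0, "rz": 0, "hand": 0}
    - {"dx": 0, "dy": 1.7, "dz": 0.6, "rx": 0, "ry": 0, "rz": 0, "hand": 0}
    - {"dx": 0, "dy": 2.3, "dz": 0.6, "rx": 0, "ry": 0, "rz": 0, "hand": 0}
    - {"dx": 0, "dy": 2.9, "dz": 0.6, "rx": 0, "ry": 0, "rz": 0, "hand": 0}
    - {"dx": 0, "dy": 3.4, "dz": 0.6, "rx": 0, "ry": 0, "rz": 0, "hand": 0}
    - {"dx": 0, "dy": 3.8, "dz": 0.6, "rx": 0, "ry": 0, "rz": 0, "hand": 0}
    - {"dx": 0, "dy": 4.1, "dz": 0.6, "rx": 0, "ry": 0, "rz": 0, "hand": 0}
    - {"dx": 0, "dy": 4.2, "dz": 0.6, "rx": 0, "ry": 0, "rz": 0, "hand": 0}

```text
clock: 4.3
ee_pos: [0.5331, -0.0018, 0.0464]
tool_rot: [-0.0, 0.712, 0.702, -0.0]
contact_force: [-2.8, -0.5, 0.3]
finger_gap: 0.0004
```

```bash
python3 go.py -108 -176 48 90
```

```text
t 4.3 jig mm [-113.6 -175.4] z 46.4 yaw 90.0 tilt [-0.  0.] F [-2.8 -0.5  0.3] gap 0.0
[-108.0, -176.0, 48.0, 90.0] d cm [-0.06  0.56 -0.16] rot [-0.  0.  0.]
```

Call:
servo_tool:
  targets:
    - {"dx": 0, "dy": 0.15, "dz": 0, "rx": 0, "ry": 0, "rz": 0, "hand": 0}
    - {"dx": 0, "dy": 0.3, "dz": 0, "rx": 0, "ry": 0, "rz": 0, "hand": 0}
    - {"dx": 0, "dy": 0.45, "dz": 0, "rx": 0, "ry": 0, "rz": 0, "hand": 0}
    - {"dx": 0, "dy": 0.5, "dz": 0, "rx": 0, "ry": 0, "rz": 0, "hand": 0}

```text
clock: 4.8
ee_pos: [0.5357, -0.0017, 0.0464]
tool_rot: [-0.002, 0.712, 0.702, -0.002]
contact_force: [-11.7, -0.7, 9.8]
finger_gap: 0.0003
```

```bash
python3 go.py -108 -176 48 90
```

```text
t 4.8 jig mm [-111.  -175.2] z 46.4 yaw 90.04 tilt [-0.0064  0.0004] F [-11.7  -0.7   9.8] gap 0.0
[-108.0, -176.0, 48.0, 90.0] d cm [-0.08  0.3  -0.16] rot [-0.37 -0.02  0.04]
```

Call:
servo_tool:
  targets:
    - {"dx": 0, "dy": -2, "dz": -1, "rx": 0, "ry": 0, "rz": 0, "hand": 0}
    - {"dx": -2, "dy": -4, "dz": -2, "rx": 0, "ry": 0, "rz": 0, "hand": 0}
    - {"dx": -6, "dy": -4, "dz": -3, "rx": 0, "ry": 0, "rz": 0, "hand": 0}
    - {"dx": -10, "dy": -4, "dz": -3, "rx": 0, "ry": 0, "rz": 0, "hand": 0}
    - {"dx": -10.2, "dy": -1, "dz": -3, "rx": 0, "ry": 0, "rz": 0, "hand": 0}
    - {"dx": -10.2, "dy": 3, "dz": -3, "rx": 0, "ry": 0, "rz": 0, "hand": 0}
    - {"dx": -10.2, "dy": 5.3, "dz": -2, "rx": 0, "ry": 0, "rz": 0, "hand": 0}
    - {"dx": -10.2, "dy": 5.5, "dz": -2, "rx": 0, "ry": 0, "rz": 0, "hand": 0}

```text
clock: 5.8
ee_pos: [0.5926, -0.1048, 0.0661]
tool_rot: [0.0, 0.712, 0.702, 0.0]
contact_force: [-0.6, 0.4, 0.2]
finger_gap: 0.0005
```

```bash
python3 go.py -52 -276 47 90;python3 - <<'E'
from h import *
p=cam('top');a=cv2.cvtColor(p['img'],4)[150:320,220:440]
cv2.imwrite('pics/t2.png',cv2.resize(a,None,fx=3,fy=3,interpolation=2))
E
```

```text
t 5.8 jig mm [ -52.7 -277.5] z 66.1 yaw 90.02 tilt [ 0.0006 -0.0002] F [-0.6  0.4  0.2] gap 0.0
[-52.0, -276.0, 47.0, 90.0] d cm [0.15 0.07 1.91] rot [0.04 0.01 0.02]
```

View pics/t2.png

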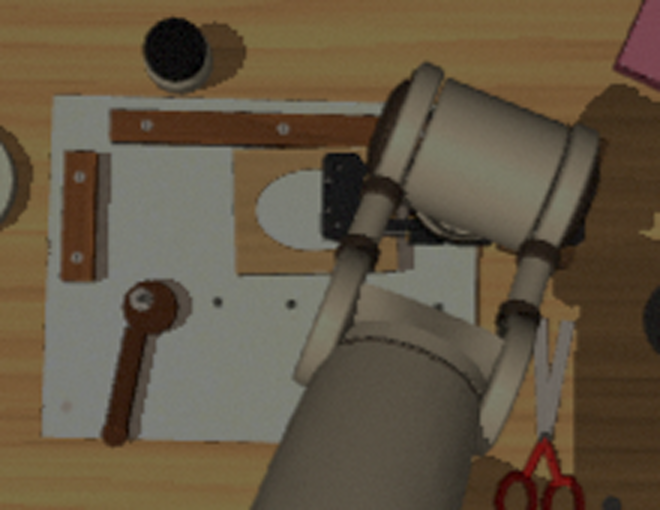

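The top view shows the panel lying flush against the back fence, its left edge at crop column 234. The gripper is beyond its right end. Next I lower and push along +y.

Call:
servo_tool:
  targets:
    - {"dx": 0, "dy": 0, "dz": 1.9, "rx": 0, "ry": 0, "rz": 0, "hand": 0}
    - {"dx": 0.5, "dy": 0, "dz": 1.9, "rx": 0, "ry": 0, "rz": 0, "hand": 0}
    - {"dx": 1.2, "dy": 0, "dz": 1.9, "rx": 0, "ry": 0, "rz": 0, "hand": 0}
    - {"dx": 2, "dy": 0, "dz": 1.9, "rx": 0, "ry": 0, "rz": 0, "hand": 0}
    - {"dx": 3, "dy": 0, "dz": 1.9, "rx": 0, "ry": 0, "rz": 0, "hand": 0}
    - {"dx": 4, "dy": 0, "dz": 1.9, "rx": 0, "ry": 0, "rz": 0, "hand": 0}
    - {"dx": 5, "dy": 0, "dz": 1.9, "rx": 0, "ry": 0, "rz": 0, "hand": 0}
    - {"dx": 6, "dy": 0, "dz": 1.9, "rx": 0, "ry": 0, "rz": 0, "hand": 0}

```text
clock: 6.85
ee_pos: [0.5926, -0.0445, 0.0479]
tool_rot: [0.0, 0.712, 0.702, -0.0]
contact_force: [-1.4, -4.7, 2.8]
finger_gap: 0.0005
```

```bash
python3 go.py -52 -148 47 90;python3 - <<'E'
from h import *
p=cam('top');a=cv2.cvtColor(p['img'],4)[150:320,220:440]
cv2.imwrite('pics/t3.png',cv2.resize(a,None,fx=3,fy=3,interpolation=2))
E
```

```text
t 6.85 jig mm [ -53.6 -217.2] z 47.9 yaw 90.01 tilt [ 0.0002 -0.0009] F [-1.4 -4.7  2.8] gap 0.001
[-52.0, -148.0, 47.0, 90.0] d cm [6.92 0.16 0.08] rot [0.01 0.05 0.01]
```

View pics/t3.png

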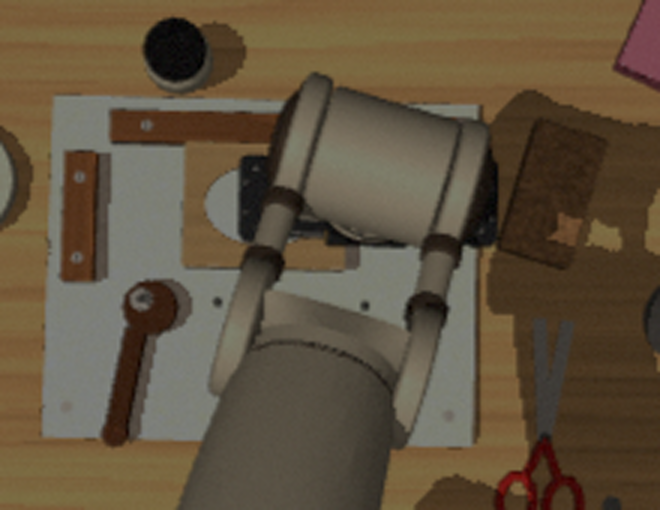

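The panel is still parallel to the fence, its left edge at crop column 183, and it clears the cam. I keep pushing.

Call:
servo_tool:
  targets:
    - {"dx": 1, "dy": 0, "dz": 0, "rx": 0, "ry": 0, "rz": 0, "hand": 0}
    - {"dx": 2, "dy": 0, "dz": 0, "rx": 0, "ry": 0, "rz": 0, "hand": 0}
    - {"dx": 3, "dy": 0, "dz": 0, "rx": 0, "ry": 0, "rz": 0, "hand": 0}
    - {"dx": 4, "dy": 0, "dz": 0, "rx": 0, "ry": 0, "rz": 0, "hand": 0}
    - {"dx": 5, "dy": 0, "dz": 0, "rx": 0, "ry": 0, "rz": 0, "hand": 0}
    - {"dx": 5.6, "dy": 0, "dz": 0, "rx": 0, "ry": 0, "rz": 0, "hand": 0}
    - {"dx": 6.0, "dy": 0, "dz": 0, "rx": 0, "ry": 0, "rz": 0, "hand": 0}
    - {"dx": 6.2, "dy": 0, "dz": 0, "rx": 0, "ry": 0, "rz": 0, "hand": 0}

```text
clock: 7.9
ee_pos: [0.5935, 0.0174, 0.0477]
tool_rot: [0.0, 0.712, 0.702, 0.0]
contact_force: [-1.7, -5.1, 4.8]
finger_gap: 0.0007
```

```bash
python3 go.py -52 -148 47 90
```

```text
t 7.9 jig mm [ -53.5 -155.4] z 47.7 yaw 90.01 tilt [ 0.0003 -0.0003] F [-1.7 -5.1  4.8] gap 0.001
[-52.0, -148.0, 47.0, 90.0] d cm [0.74 0.15 0.07] rot [0.02 0.02 0.01]
```

Call:
servo_tool:
  targets:
    - {"dx": 0.2, "dy": 0, "dz": 0, "rx": 0, "ry": 0, "rz": 0, "hand": 0}
    - {"dx": 0.4, "dy": 0, "dz": 0, "rx": 0, "ry": 0, "rz": 0, "hand": 0}
    - {"dx": 0.6, "dy": 0, "dz": 0, "rx": 0, "ry": 0, "rz": 0, "hand": 0}
    - {"dx": 0.7, "dy": 0, "dz": 0, "rx": 0, "ry": 0, "rz": 0, "hand": 0}

```text
clock: 8.4
ee_pos: [0.5935, 0.0241, 0.0477]
tool_rot: [0.0, 0.712, 0.702, -0.0]
contact_force: [-0.9, -4.5, 4.0]
finger_gap: 0.0006
```

```bash
python3 go.py -52 -145 47 90
```

```text
t 8.4 jig mm [ -53.6 -148.6] z 47.7 yaw 89.98 tilt [ 0.0003 -0.0003] F [-0.9 -4.5  4. ] gap 0.001
[-52.0, -145.0, 47.0, 90.0] d cm [0.36 0.16 0.07] rot [ 0.02  0.02 -0.02]
```

Call:
servo_tool:
  targets:
    - {"dx": 0.15, "dy": 0, "dz": 0, "rx": 0, "ry": 0, "rz": 0, "hand": 0}
    - {"dx": 0.3, "dy": 0, "dz": 0, "rx": 0, "ry": 0, "rz": 0, "hand": 0}
    - {"dx": 0.45, "dy": 0, "dz": 0, "rx": 0, "ry": 0, "rz": 0, "hand": 0}
    - {"dx": 0.5, "dy": 0, "dz": 0, "rx": 0, "ry": 0, "rz": 0, "hand": 0}

```text
clock: 8.9
ee_pos: [0.5936, 0.0276, 0.0478]
tool_rot: [0.001, 0.712, 0.702, -0.001]
contact_force: [-2.3, -10.5, 4.5]
finger_gap: 0.0002
```

```bash
python3 go.py -52 -145 47 90
```

```text
t 8.9 jig mm [ -53.5 -145.1] z 47.8 yaw 90.01 tilt [ 0.0001 -0.003 ] F [ -2.3 -10.5   4.5] gap 0.0
[-52.0, -145.0, 47.0, 90.0] d cm [0.01 0.15 0.08] rot [0.01 0.17 0.01]
```

End fence reached (force stepped up to 10 N). Now I re-seat the panel against the back fence with a push on its front edge.

Call:
servo_tool:
  targets:
    - {"dx": -1.5, "dy": 0, "dz": -1, "rx": 0, "ry": 0, "rz": 0, "hand": 0}
    - {"dx": -2, "dy": 0, "dz": -4, "rx": 0, "ry": 0, "rz": 0, "hand": 0}
    - {"dx": -2, "dy": -4, "dz": -5, "rx": 0, "ry": 0, "rz": 0, "hand": 0}
    - {"dx": 1, "dy": -8, "dz": -5, "rx": 0, "ry": 0, "rz": 0, "hand": 0}
    - {"dx": 4, "dy": -9, "dz": -3, "rx": 0, "ry": 0, "rz": 0, "hand": 0}
    - {"dx": 4.5, "dy": -9, "dz": 0, "rx": 0, "ry": 0, "rz": 0, "hand": 0}
    - {"dx": 4.5, "dy": -8, "dz": 0, "rx": 0, "ry": 0, "rz": 0, "hand": 0}
    - {"dx": 4.5, "dy": -7, "dz": 0, "rx": 0, "ry": 0, "rz": 0, "hand": 0}

```text
clock: 9.9
ee_pos: [0.5258, 0.075, 0.0487]
tool_rot: [0.0, 0.712, 0.702, 0.001]
contact_force: [1.0, -0.5, -0.4]
finger_gap: 0.0005
```

```bash
python3 go.py -110 -100 47 90
```

```text
t 9.9 jig mm [-122.   -98.7] z 48.7 yaw 89.96 tilt [0.0018 0.0004] F [ 1.  -0.5 -0.4] gap 0.001
[-110.0, -100.0, 47.0, 90.0] d cm [-0.13  1.2   0.17] rot [ 0.1  -0.03 -0.04]
```

Call:
servo_tool:
  targets:
    - {"dx": 0, "dy": 0.4, "dz": 0, "rx": 0, "ry": 0, "rz": 0, "hand": 0}
    - {"dx": 0, "dy": 0.7, "dz": 0, "rx": 0, "ry": 0, "rz": 0, "hand": 0}
    - {"dx": 0, "dy": 0.9, "dz": 0, "rx": 0, "ry": 0, "rz": 0, "hand": 0}
    - {"dx": 0, "dy": 1.1, "dz": 0, "rx": 0, "ry": 0, "rz": 0, "hand": 0}
    - {"dx": 0, "dy": 1.2, "dz": 0, "rx": 0, "ry": 0, "rz": 0, "hand": 0}
    - {"dx": 0, "dy": 1.3, "dz": 0, "rx": 0, "ry": 0, "rz": 0, "hand": 0}

```text
clock: 10.65
ee_pos: [0.537, 0.0752, 0.0475]
tool_rot: [-0.0, 0.712, 0.702, -0.0]
contact_force: [0.1, 0.5, 0.2]
finger_gap: 0.0005
```

```bash
python3 go.py -108 -100 47 90
```

```text
t 10.65 jig mm [-110.8  -98.4] z 47.5 yaw 90.0 tilt [-0.0002  0.    ] F [0.1 0.5 0.2] gap 0.0
[-108.0, -100.0, 47.0, 90.0] d cm [-0.16  0.28  0.05] rot [-0.01 -0.    0.  ]
```

Call:
servo_tool:
  targets:
    - {"dx": 0, "dy": 0.1, "dz": 0, "rx": 0, "ry": 0, "rz": 0, "hand": 0}
    - {"dx": 0, "dy": 0.2, "dz": 0, "rx": 0, "ry": 0, "rz": 0, "hand": 0}
    - {"dx": 0, "dy": 0.3, "dz": 0, "rx": 0, "ry": 0, "rz": 0, "hand": 0}
    - {"dx": 0, "dy": 0.35, "dz": 0, "rx": 0, "ry": 0, "rz": 0, "hand": 0}

```text
clock: 11.15
ee_pos: [0.5397, 0.0751, 0.0474]
tool_rot: [-0.001, 0.712, 0.702, -0.001]
contact_force: [-4.8, -0.4, 4.4]
finger_gap: 0.0006
```

```bash
python3 go.py -108 -100 47 90
```

```text
t 11.15 jig mm [-108.1  -98.4] z 47.4 yaw 90.01 tilt [-0.0024 -0.0001] F [-4.8 -0.4  4.4] gap 0.001
[-108.0, -100.0, 47.0, 90.0] d cm [-0.16  0.01  0.04] rot [-0.14  0.01  0.01]
```

Call:
servo_tool:
  targets:
    - {"dx": 0, "dy": 0.1, "dz": 0, "rx": 0, "ry": 0, "rz": 0, "hand": 0}
    - {"dx": 0, "dy": 0.25, "dz": 0, "rx": 0, "ry": 0, "rz": 0, "hand": 0}
    - {"dx": 0, "dy": 0.4, "dz": 0, "rx": 0, "ry": 0, "rz": 0, "hand": 0}
    - {"dx": 0, "dy": 0.4, "dz": 0, "rx": 0, "ry": 0, "rz": 0, "hand": 0}

```text
clock: 11.65
ee_pos: [0.5401, 0.0751, 0.047]
tool_rot: [-0.004, 0.712, 0.702, -0.004]
contact_force: [-16.7, -2.1, 14.4]
finger_gap: 0.0007
```

```bash
python3 go.py -108 -100 47 90
```

```text
t 11.65 jig mm [-107.7  -98.4] z 47.0 yaw 90.05 tilt [-0.0115 -0.0003] F [-16.7  -2.1  14.4] gap 0.001
[-108.0, -100.0, 47.0, 90.0] d cm [-0.16 -0.03 -0.  ] rot [-0.66  0.02  0.05]
```

Call:
servo_tool:
  targets:
    - {"dx": 0, "dy": -2, "dz": -1, "rx": 0, "ry": 0, "rz": 0, "hand": 0}
    - {"dx": 0, "dy": -5, "dz": -4, "rx": 0, "ry": 0, "rz": 0, "hand": 0}
    - {"dx": 3, "dy": -9, "dz": -7, "rx": 0, "ry": 0, "rz": 0, "hand": 0}
    - {"dx": 8, "dy": -10, "dz": -7, "rx": 0, "ry": 0, "rz": 0, "hand": 0}
    - {"dx": 12, "dy": -10, "dz": -7, "rx": 0, "ry": 0, "rz": 0, "hand": 0}
    - {"dx": 12, "dy": -10, "dz": -7, "rx": 0, "ry": 0, "rz": 0, "hand": 0}
    - {"dx": 12, "dy": -10, "dz": -7, "rx": 0, "ry": 0, "rz": 0, "hand": 0}

```text
clock: 12.52
ee_pos: [0.4465, 0.196, 0.1175]
tool_rot: [0.0, 0.712, 0.702, 0.0]
contact_force: [-0.5, 0.1, -0.5]
finger_gap: 0.0009
```

```bash
python3 go.py -205 20 46 90;python3 - <<'E'
from h import *
p=cam('top');a=cv2.cvtColor(p['img'],4)[170:300,220:370]
cv2.imwrite('pics/t4.png',cv2.resize(a,None,fx=4,fy=4,interpolation=2))
E
```

```text
t 12.53 jig mm [-203.    21.3] z 117.5 yaw 90.02 tilt [ 0.0004 -0.0003] F [-0.5  0.1 -0.5] gap 0.001
[-205.0, 20.0, 46.0, 90.0] d cm [-0.12 -0.2   7.15] rot [0.02 0.01 0.02]
```

View pics/t4.png

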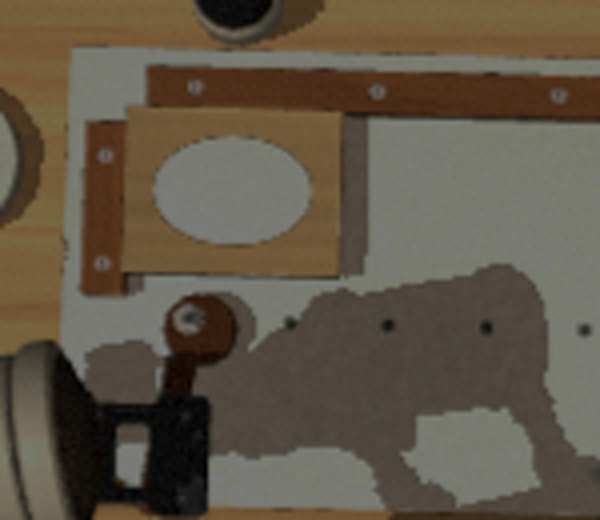

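The panel sits in the corner with its corners at crop (126,105), (342,112), (338,276) and (122,271). I'll check that with the fit while lowering at the lever.

```bash
python3 - <<'E'
from fit import *
j=np.load('jig.npy');p=cam('top')
b,r=fit(p,P,np.array([[126,105],[342,112],[338,276],[122,271]])/4+[219.6,169.6],[.6,.1,0]);print(injig(j,b)*1000,b[2]-j[2],r.round(1).tolist())
E
```

```text
[-49.57930131 -63.77297673] -0.001263473986419593 [[0.1, 0.1], [0.2, 0.4], [0.1, 0.2], [0.3, 0.1]]
```

Call:
servo_tool:
  targets:
    - {"dx": 0, "dy": 0, "dz": 3, "rx": 0, "ry": 0, "rz": 0, "hand": 0}
    - {"dx": 0, "dy": 0, "dz": 6, "rx": 0, "ry": 0, "rz": 0, "hand": 0}
    - {"dx": 0, "dy": 0, "dz": 7.1, "rx": 0, "ry": 0, "rz": 0, "hand": 0}
    - {"dx": 0, "dy": 0, "dz": 7.1, "rx": 0, "ry": 0, "rz": 0, "hand": 0}

```text
clock: 13.12
ee_pos: [0.446, 0.1958, 0.0462]
tool_rot: [-0.0, 0.712, 0.702, -0.001]
contact_force: [-0.2, 0.9, -0.4]
finger_gap: 0.0002
```

```bash
python3 go.py -205 -20 46 90
```

```text
t 13.12 jig mm [-203.4   21. ] z 46.2 yaw 89.94 tilt [-0.0013 -0.0003] F [-0.2  0.9 -0.4] gap 0.0
[-205.0, -20.0, 46.0, 90.0] d cm [-4.1  -0.15  0.03] rot [-0.07  0.02 -0.06]
```

Panel measured home: (-49.6, -63.8) mm, yaw -0.001 rad. Next, the waypoints for the lever arc.

```bash
cat > arc.py <<'E'
import numpy as np
for f in np.arange(0,1.91,.1):
    a=2.967+f;u=np.array([np.cos(a),np.sin(a)]);n=np.array([-u[1],u[0]])
    h=10*abs(n[0])+15.5*abs(n[1])
    c=np.array([-127.5,-40])+82*u-(9+h)*n
    d=c-[-203.4,21.0]
    print(round(f,2),c.round(1),'dx %.1f dy %.1f'%(d[1]/10,d[0]/10))
E
python3 arc.py
```

```text
0.0 [-2.037e+02 -1.000e-01] dx -2.1 dy -0.0
0.1 [-207.4   -8.8] dx -3.0 dy -0.4
0.2 [-210.1  -17.3] dx -3.8 dy -0.7
0.3 [-212.1  -24.8] dx -4.6 dy -0.9
0.4 [-213.3  -32.7] dx -5.4 dy -1.0
0.5 [-213.8  -40.7] dx -6.2 dy -1.0
0.6 [-213.4  -49. ] dx -7.0 dy -1.0
0.7 [-212.2  -57.4] dx -7.8 dy -0.9
0.8 [-210.   -65.8] dx -8.7 dy -0.7
0.9 [-206.9  -74. ] dx -9.5 dy -0.4
1.0 [-202.9  -82. ] dx -10.3 dy 0.1
1.1 [-197.8  -89.7] dx -11.1 dy 0.6
1.2 [-191.9  -96.8] dx -11.8 dy 1.1
1.3 [-185.1 -103.4] dx -12.4 dy 1.8
1.4 [-177.5 -109.1] dx -13.0 dy 2.6
1.5 [-169.2 -114.1] dx -13.5 dy 3.4
1.6 [-160.3 -118.1] dx -13.9 dy 4.3
1.7 [-150.9 -121. ] dx -14.2 dy 5.3
1.8 [-142.8 -123. ] dx -14.4 dy 6.1
1.9 [-135.9 -124.3] dx -14.5 dy 6.8
```

Call:
servo_tool:
  targets:
    - {"dx": -1, "dy": 0, "dz": 0, "rx": 0, "ry": 0, "rz": 0, "hand": 0}
    - {"dx": -2.1, "dy": 0, "dz": 0, "rx": 0, "ry": 0, "rz": 0, "hand": 0}
    - {"dx": -3, "dy": -0.4, "dz": 0, "rx": 0, "ry": 0, "rz": 0, "hand": 0}
    - {"dx": -4.6, "dy": -0.9, "dz": 0, "rx": 0, "ry": 0, "rz": 0, "hand": 0}
    - {"dx": -6.2, "dy": -1.0, "dz": 0, "rx": 0, "ry": 0, "rz": 0, "hand": 0}
    - {"dx": -7.8, "dy": -0.9, "dz": 0, "rx": 0, "ry": 0, "rz": 0, "hand": 0}
    - {"dx": -9.5, "dy": -0.4, "dz": 0, "rx": 0, "ry": 0, "rz": 0, "hand": 0}
    - {"dx": -10.3, "dy": 0.1, "dz": 0, "rx": 0, "ry": 0, "rz": 0, "hand": 0}

```text
clock: 14.12
ee_pos: [0.4454, 0.0922, 0.0463]
tool_rot: [-0.001, 0.712, 0.702, -0.001]
contact_force: [-0.9, 2.7, 0.7]
finger_gap: 0.0003
```

```bash
python3 go.py -192 -97 46 90 -185 -103.4 46 90 -177.5 -109 46 90 -169 -114 46 90
```

```text
t 14.12 jig mm [-202.6  -82.6] z 46.3 yaw 89.93 tilt [-0.0015  0.0001] F [-0.9  2.7  0.7] gap 0.0
[-192.0, -97.0, 46.0, 90.0] d cm [-1.44  1.07  0.03] rot [-0.09 -0.   -0.07]
[-185.0, -103.4, 46.0, 90.0] d cm [-2.08  1.77  0.03] rot [-0.09 -0.   -0.07]
[-177.5, -109.0, 46.0, 90.0] d cm [-2.64  2.52  0.02] rot [-0.09 -0.   -0.07]
[-169.0, -114.0, 46.0, 90.0] d cm [-3.14  3.37  0.02] rot [-0.09 -0.   -0.07]
```

Contact matches the lever friction. I carry on to about 1.4.

Call:
servo_tool:
  targets:
    - {"dx": -0.8, "dy": 0.5, "dz": 0, "rx": 0, "ry": 0, "rz": 0, "hand": 0}
    - {"dx": -1.4, "dy": 1.0, "dz": 0, "rx": 0, "ry": 0, "rz": 0, "hand": 0}
    - {"dx": -2.0, "dy": 1.7, "dz": 0, "rx": 0, "ry": 0, "rz": 0, "hand": 0}
    - {"dx": -2.6, "dy": 2.5, "dz": 0, "rx": 0, "ry": 0, "rz": 0, "hand": 0}
    - {"dx": -2.6, "dy": 2.5, "dz": 0, "rx": 0, "ry": 0, "rz": 0, "hand": 0}

```text
clock: 14.75
ee_pos: [0.4713, 0.0664, 0.0467]
tool_rot: [0.0, 0.712, 0.702, -0.0]
contact_force: [-0.3, 0.3, -0.4]
finger_gap: 0.0004
```

```bash
python3 go.py -169 -114 46 90 -160 -118 46 90
```

```text
t 14.75 jig mm [-176.4 -108.1] z 46.7 yaw 89.98 tilt [ 0.0006 -0.0007] F [-0.3  0.3 -0.4] gap 0.0
[-169.0, -114.0, 46.0, 90.0] d cm [-0.59  0.74  0.07] rot [ 0.04  0.04 -0.01]
[-160.0, -118.0, 46.0, 90.0] d cm [-0.99  1.64  0.07] rot [ 0.04  0.04 -0.01]
```

Call:
servo_tool:
  targets:
    - {"dx": -0.3, "dy": 0.4, "dz": 0, "rx": 0, "ry": 0, "rz": 0, "hand": 0}
    - {"dx": -0.6, "dy": 0.75, "dz": 0, "rx": 0, "ry": 0, "rz": 0, "hand": 0}
    - {"dx": -0.7, "dy": 0.95, "dz": 0, "rx": 0, "ry": 0, "rz": 0, "hand": 0}
    - {"dx": -0.7, "dy": 0.95, "dz": 0, "rx": 0, "ry": 0, "rz": 0, "hand": 0}

```text
clock: 15.25
ee_pos: [0.478, 0.0613, 0.046]
tool_rot: [-0.003, 0.712, 0.702, -0.001]
contact_force: [-5.7, 6.6, 4.4]
finger_gap: 0.0005
```

```bash
python3 go.py -160 -118 46 90
```

```text
t 15.25 jig mm [-169.6 -113. ] z 46.0 yaw 89.98 tilt [-0.0048  0.0028] F [-5.7  6.6  4.4] gap 0.0
[-160.0, -118.0, 46.0, 90.0] d cm [-0.5   0.96 -0.01] rot [-0.28 -0.16 -0.02]
```

Call:
servo_tool:
  targets:
    - {"dx": -0.1, "dy": 0.25, "dz": 0, "rx": 0, "ry": 0, "rz": 0, "hand": 0}
    - {"dx": -0.2, "dy": 0.5, "dz": 0, "rx": 0, "ry": 0, "rz": 0, "hand": 0}
    - {"dx": -0.2, "dy": 0.6, "dz": 0, "rx": 0, "ry": 0, "rz": 0, "hand": 0}
    - {"dx": -0.2, "dy": 0.6, "dz": 0, "rx": 0, "ry": 0, "rz": 0, "hand": 0}

```text
clock: 15.75
ee_pos: [0.4816, 0.0598, 0.0456]
tool_rot: [-0.005, 0.712, 0.702, -0.002]
contact_force: [-13.1, 8.0, 10.6]
finger_gap: 0.0005
```

```bash
python3 go.py -160 -118 46 90
```

```text
t 15.75 jig mm [-166.  -114.5] z 45.6 yaw 90.0 tilt [-0.0106  0.0036] F [-13.1   8.   10.6] gap 0.001
[-160.0, -118.0, 46.0, 90.0] d cm [-0.35  0.6  -0.05] rot [-0.61 -0.2   0.  ]
```

Call:
servo_tool:
  targets:
    - {"dx": 0.2, "dy": -1.5, "dz": 0, "rx": 0, "ry": 0, "rz": 0, "hand": 0}
    - {"dx": 0.2, "dy": -3.5, "dz": -3, "rx": 0, "ry": 0, "rz": 0, "hand": 0}
    - {"dx": -2, "dy": -6, "dz": -8, "rx": 0, "ry": 0, "rz": 0, "hand": 0}
    - {"dx": -5, "dy": -9, "dz": -13, "rx": 0, "ry": 0, "rz": 0, "hand": 0}
    - {"dx": -9, "dy": -11, "dz": -16, "rx": 0, "ry": 0, "rz": 0, "hand": 0}
    - {"dx": -12, "dy": -11, "dz": -16, "rx": 0, "ry": 0, "rz": 0, "hand": 0}
    - {"dx": -12, "dy": -11, "dz": -16, "rx": 0, "ry": 0, "rz": 0, "hand": 0}

```text
clock: 16.62
ee_pos: [0.3745, -0.0623, 0.2074]
tool_rot: [0.001, 0.713, 0.701, 0.0]
contact_force: [-0.2, 0.2, -0.2]
finger_gap: 0.0005
```

```bash
python3 go.py;python3 - <<'E'
from h import *
p=cam('top');a=cv2.cvtColor(p['img'],4)[160:310,180:380]
cv2.imwrite('pics/t5.png',cv2.resize(a,None,fx=4,fy=4,interpolation=2))
E
```

```text
t 16.62 jig mm [-271.4 -238.1] z 207.4 yaw 89.8 tilt [ 0.0019 -0.0017] F [-0.2  0.2 -0.2] gap 0.001
```

View pics/t5.png

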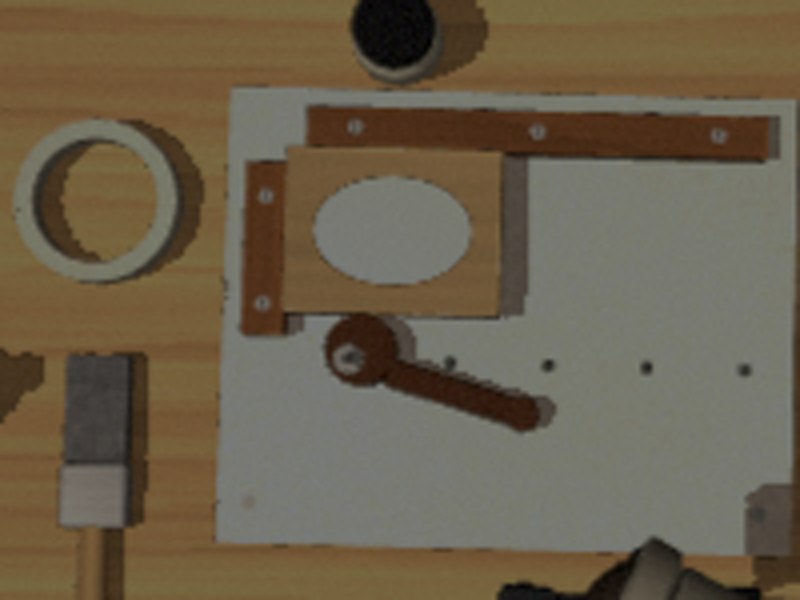

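The lever now slants to the right with its tip at (523,415). The cam touches the panel edge at (365,314), and the panel corners are at (287,146), (500,151), (498,317) and (284,313).

```bash
python3 - <<'E'
from fit import *
j=np.load('jig.npy');p=cam('top'); f=lambda L:np.array(L)/4+[179.6,159.6]
b,r=fit(p,P,f([[287,146],[500,151],[498,317],[284,313]]),[.6,.1,0]);print(injig(j,b)*1000,b[2]-j[2],r.round(1).tolist())
l=injig(j,at(p,f([523,415]),.031)); pv=injig(j,at(p,f([350,357]),.036))
for q in([-.1275,-.04],pv): print(l,q,'lever',np.arctan2(*(l-q)[::-1])%(2*np.pi)-2.967)
for t in('tape','cork','jar','glue','brush_tin','brush','scissors'):
    print(t,[(np.round(np.array(r['centre'])*[640,480]).tolist(),round(r['conf'],2)) for r in viewer.look_for(p,t)[:2]])
E
```

```text
[-50.04072985 -63.9415692 ] 0.005637424975702856 [[0.3, 0.2], [0.6, 0.1], [0.3, 0.1], [0.6, 0.0]]
[-0.15775546 -0.14464824] [-0.1275, -0.04] lever 1.4639473713846036
[-0.15775546 -0.14464824] [-0.12552159 -0.04026046] lever 1.4458878894063498
tape [([191.0, 213.0], 0.88)]
cork [([402.0, 216.0], 0.62)]
jar [([277.0, 168.0], 0.6)]
glue [([151.0, 262.0], 0.84)]
brush_tin [([460.0, 257.0], 0.97)]
brush [([201.0, 282.0], 0.75)]
scissors [([401.0, 292.0], 0.69)]
```

Lever about 1.46, panel home, bystanders unmoved. To be sure of the grip I'll press the lever once more, harder.

```bash
python3 go.py -200 -125 100 90 -195 -118 46 90
```

```text
t 17.07 jig mm [-271.7 -235.8] z 206.3 yaw 90.07 tilt [-0.0005  0.0003] F [-0.4 -0.2 -0.7] gap 0.001
[-200.0, -125.0, 100.0, 90.0] d cm [11.07  7.19 10.63] rot [-0.03 -0.02  0.07]
[-195.0, -118.0, 46.0, 90.0] d cm [11.77  7.7  16.03] rot [-0.03 -0.02  0.07]
```

Call:
servo_tool:
  targets:
    - {"dx": 4, "dy": 2.5, "dz": 3, "rx": 0, "ry": 0, "rz": 0, "hand": 0}
    - {"dx": 8, "dy": 5, "dz": 7, "rx": 0, "ry": 0, "rz": 0, "hand": 0}
    - {"dx": 11.5, "dy": 7, "dz": 11, "rx": 0, "ry": 0, "rz": 0, "hand": 0}
    - {"dx": 11.7, "dy": 7.3, "dz": 14, "rx": 0, "ry": 0, "rz": 0, "hand": 0}
    - {"dx": 11.7, "dy": 7.3, "dz": 16, "rx": 0, "ry": 0, "rz": 0, "hand": 0}
    - {"dx": 11.7, "dy": 7.7, "dz": 16, "rx": 0, "ry": 0, "rz": 0, "hand": 0}
    - {"dx": 11.7, "dy": 8.7, "dz": 16, "rx": 0, "ry": 0, "rz": 0, "hand": 0}
    - {"dx": 11.7, "dy": 9.3, "dz": 16, "rx": 0, "ry": 0, "rz": 0, "hand": 0}

```text
clock: 18.08
ee_pos: [0.4708, 0.0548, 0.048]
tool_rot: [0.001, 0.712, 0.702, 0.001]
contact_force: [-0.0, 0.6, 0.1]
finger_gap: 0.0005
```

```bash
python3 go.py -160 -118 46 90
```

```text
t 18.07 jig mm [-176.7 -119.7] z 48.0 yaw 89.99 tilt [ 0.003  -0.0004] F [-0.   0.6  0.1] gap 0.001
[-160.0, -118.0, 46.0, 90.0] d cm [0.17 1.67 0.2 ] rot [ 0.17  0.02 -0.01]
```

Call:
servo_tool:
  targets:
    - {"dx": 0, "dy": 0.5, "dz": 0, "rx": 0, "ry": 0, "rz": 0, "hand": 0}
    - {"dx": 0, "dy": 0.9, "dz": 0, "rx": 0, "ry": 0, "rz": 0, "hand": 0}
    - {"dx": 0, "dy": 1.3, "dz": 0, "rx": 0, "ry": 0, "rz": 0, "hand": 0}
    - {"dx": 0, "dy": 1.6, "dz": 0, "rx": 0, "ry": 0, "rz": 0, "hand": 0}
    - {"dx": 0, "dy": 1.6, "dz": 0, "rx": 0, "ry": 0, "rz": 0, "hand": 0}

```text
clock: 18.7
ee_pos: [0.4801, 0.0548, 0.0454]
tool_rot: [-0.004, 0.712, 0.702, -0.004]
contact_force: [-14.3, -2.6, 11.5]
finger_gap: 0.0003
```

```bash
python3 go.py -160 -118 46 90
```

```text
t 18.7 jig mm [-167.5 -119.5] z 45.4 yaw 90.04 tilt [-0.0124 -0.0002] F [-14.3  -2.6  11.5] gap 0.0
[-160.0, -118.0, 46.0, 90.0] d cm [ 0.15  0.75 -0.06] rot [-0.71  0.02  0.04]
```

Call:
servo_tool:
  targets:
    - {"dx": 0, "dy": 0.25, "dz": 0, "rx": 0, "ry": 0, "rz": 0, "hand": 0}
    - {"dx": 0, "dy": 0.5, "dz": 0, "rx": 0, "ry": 0, "rz": 0, "hand": 0}
    - {"dx": 0, "dy": 0.7, "dz": 0, "rx": 0, "ry": 0, "rz": 0, "hand": 0}
    - {"dx": 0, "dy": 0.7, "dz": 0, "rx": 0, "ry": 0, "rz": 0, "hand": 0}

```text
clock: 19.2
ee_pos: [0.483, 0.0544, 0.0445]
tool_rot: [-0.008, 0.712, 0.703, -0.008]
contact_force: [-26.3, -5.7, 20.4]
finger_gap: 0.0004
```

```bash
python3 go.py -160 -118 46 90
```

```text
t 19.2 jig mm [-164.5 -119.8] z 44.5 yaw 90.07 tilt [-0.0224 -0.001 ] F [-26.3  -5.7  20.4] gap 0.0
[-160.0, -118.0, 46.0, 90.0] d cm [ 0.18  0.44 -0.16] rot [-1.29  0.07  0.07]
```

Call:
servo_tool:
  targets:
    - {"dx": 0, "dy": -1.5, "dz": 0, "rx": 0, "ry": 0, "rz": 0, "hand": 0}
    - {"dx": 0, "dy": -3.5, "dz": -3, "rx": 0, "ry": 0, "rz": 0, "hand": 0}
    - {"dx": -2, "dy": -6, "dz": -8, "rx": 0, "ry": 0, "rz": 0, "hand": 0}
    - {"dx": -5, "dy": -9, "dz": -13, "rx": 0, "ry": 0, "rz": 0, "hand": 0}
    - {"dx": -9, "dy": -11, "dz": -16, "rx": 0, "ry": 0, "rz": 0, "hand": 0}
    - {"dx": -12, "dy": -11, "dz": -16, "rx": 0, "ry": 0, "rz": 0, "hand": 0}
    - {"dx": -12, "dy": -11, "dz": -16, "rx": 0, "ry": 0, "rz": 0, "hand": 0}
    - {"dx": -12, "dy": -11, "dz": -16, "rx": 0, "ry": 0, "rz": 0, "hand": 0}

```text
clock: 20.2
ee_pos: [0.38, -0.063, 0.2061]
tool_rot: [-0.001, 0.712, 0.702, 0.0]
contact_force: [0.1, -0.3, -1.3]
finger_gap: 0.0004
```

```bash
python3 go.py;python3 - <<'E'
from h import *
p=cam('top');a=cv2.cvtColor(p['img'],4)[160:310,180:380]
cv2.imwrite('pics/t6.png',cv2.resize(a,None,fx=4,fy=4,interpolation=2))
E
```

```text
t 20.2 jig mm [-265.9 -238.7] z 206.1 yaw 89.99 tilt [-0.0008  0.001 ] F [ 0.1 -0.3 -1.3] gap 0.0
```

View pics/t6.png

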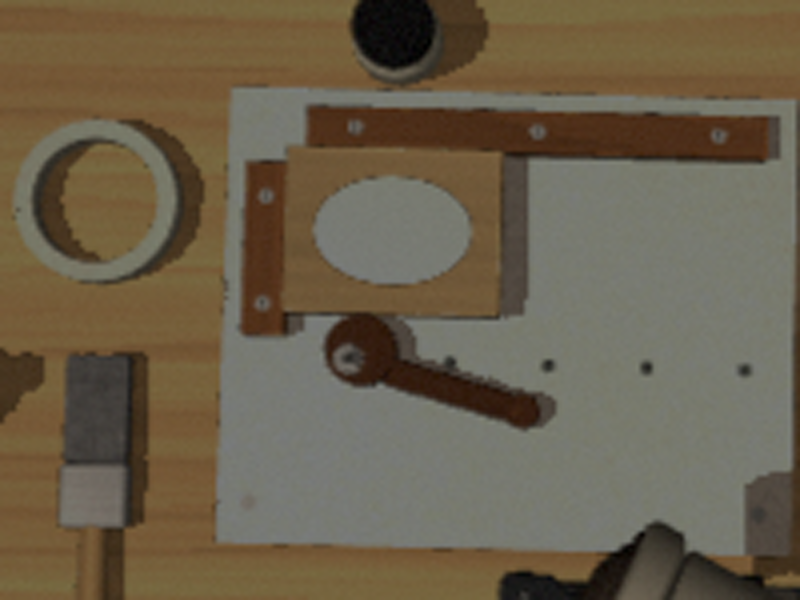

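The lever tip is slightly further round at (525,411), about 1.49 rad. The panel hasn't moved from the corner, the cam bears on its edge, and the arm is clear. I'm handing the job in.

```bash
python3 -c "
from station import ctrl
print(ctrl.job_done())"
```

```text
the job is handed in; nothing more can be done
None
```

The panel is home in the jig's corner and clamped, and I handed the job in at about 20 s of the 67 s allowed. With the fingers shut, I pushed the panel onto the back fence, then along to the end fence. I re-seated it against the back fence and swung the cam lever round. I pressed the lever twice, the second time to about 26 N horizontally, and then retreated.

- **Panel:** the last fit put it at jig (-50.0, -63.9) mm and 0.006 rad off square. I took that after the first press. After the second I only compared pictures, and the panel had not visibly moved.
- **Lever:** it measured about 1.46 rad after the first press. I judged it to be about 1.49 rad by eye after the second.
- **Grip:** I had no direct reading of the cam force. The lever stayed where it was left and was stiff again as soon as I touched it.
- **Other things on the bench:** the detector found all seven close to their starting places in the top picture after the first press. The scissors' reported centre differed by 15 pixels. I put this down to the arm partly covering them, but did not check it further. The arm never went near them.
- **Robot:** it touched nothing at the end.

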